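# Seat a keyed lens post in its sprung post holder and hold it down

### The arm

A 6-joint arm with a two-finger parallel gripper is mounted at the origin on the work surface. World frame = base frame: x ahead of the robot, y to its left, z up, the work surface at z = 0. Lengths are in m, angles in degrees, forces in N, time in s.
With the tool pointing down it reaches from about 0.375 to 0.9 m from the base axis. Payload 3.1 kg.
Tool frame: the origin (TCP) lies between the finger pads; the fingertips stand 19 mm ahead of it and the grasp point (between the pads) is the TCP; z points along the fingers, y is the direction in which the jaws open and shut (so a half turn about z gives the same grasp; the last joint's range is limited). The gripper opens to 87 mm and grips with 3 to 60 N. Pads are 19 mm wide; open, the fingers measure 117 mm over their backs; the gripper's body (75 mm by 190 mm) begins 51 mm behind the grasp point.
Start: joints at [55.147, 30.224, 82.088, -0, 67.689, -10.227], TCP at [0.26, 0.568, 0.242] pointing down, gripper open.
Joint ranges: [-176.69, 176.69], [-43.24, 126.21], [12.49, 139.97], [-82, 262], [0, 151.66], [-163.58, 163.58]. Speed limits (degrees/s): [159.86, 159.86, 180, 180, 180, 180].

### API

Orientations are given as a 3x3 rotation matrix whose columns are the frame's x, y, z axes.
In Python, from rig import bot gives the robot as it stands. The module is installed in compiled form; this text tells all that it offers.
- The arm moves only by the tool play_rows, never from a script. Its argument "increments" is a list of rows, each an object with "dp": the shift along the world's x, y, z in mm, a list of three; "turn": the turn about the world's z in rad. In form: [{"dp": [tx, ty, tz], "turn": turn}, ...]. A call has exactly 5 rows; each row shifts and turns the pose as measured when the row begins; what a row does not reach is not made up. A row lasts 1/10 s, in which the tool goes at most 50 mm and 8.59 degrees, less where a joint would pass 70% of its speed; a pose out of reach is approached as far as the arm can. A call with a gripper value outside its range is refused whole. "claw" is the opening, from 0 (shut) to 1 (fully open), set as the call begins (left out, the last holds). The fingers move at their own pace and stop on an object; the grip force is fixed at half the most. Time passes only in rows, so rows that do not move let the fingers close, or fill a call up. It gives the time, the measured TCP pose, the force and the opening at its end, in the units of the state.
- bot.read_state(): the state, without advancing time (a new reading comes with each control period).
- bot.capture(name): name is "scene" or "top" or "wrist"; returns (picture, depth): 384x512x3 uint8, blue, green, red; 384x512 float32, m along the optical axis (not along the pixel's ray), 0 where there is no reading.
- bot.get_calibration(name): a dict with "K" (3x3 intrinsics, pixels), "xyz" and "attitude" of the camera in the world. Camera axes: x right, y up, looking along -z (the intrinsics and any distortion apply to the point x, -y, -z); pixel columns grow to the right and rows downward; lengths in m; the calibration is good to about 2 mm. A picture is of the moment at which its call begins: read the wrist's pose just before it. get_calibration takes no time and is no camera call; for the wrist camera it gives the pose at the moment of the call.
- bot.hand_in(): hands the job in, once; it reports no verdict.
The state is a dict: "time_s": time; "joint_positions": joint angles; "qvel": joint speeds; "tau": joint torques, N m; "position": TCP position; "tcp_rot": TCP orientation; "force": force on the tool from outside, world axes, zero at the start; "moment": the same for the moment, N m; "opening": opening from 0.0 (shut) to 1.0 (fully open).
Only numpy, scipy, OpenCV 4.12 (cv2) and the standard library are available. Lean on these libraries where they do the work, as an engineer would, in place of code of your own. Each camera call takes 0.05 s, during which the arm holds its last target.

### The job

Take the black lens post with the brass key out of the parking rack and put its stem into the slotted aluminium post holder; turn it until the key slips into the slot, then keep pushing against the spring inside until its black flange sits fully home on the holder. Finish still gripping the lens block and still pressing the post home, since it springs back up if you let go, and leave the blue mirror post and the other things on the table undisturbed.

Things in the scene. Friction and masses are not known exactly. Their poses are not given: they have to be found in the camera images.
- lens_post: The post to fit, about 0.22 kg, 116 mm tall, loose, upright in a rack socket. Origin: centre of the stem's bottom end; z up, brass key towards +x. Round steel stem 16 mm in diameter, z = 0 to 50 mm, tip tapered to 13.6 mm over the lowest 2.5 mm. Black flange 28 mm in diameter, z = 50 to 56 mm; neck 18 mm in diameter to z = 68 mm; black lens block from there to the top.
- lens_post_grip (a point): Centre of the lens block, on the axis, 92 mm above the post's origin. Block 24 mm (x) by 40 mm (y) by 48 mm high; a brass-rimmed amber lens stands out 2.6 mm from its +x and -x faces. Grip it by the bare +y and -y sides, 40 mm apart, fingers from above.
- lens_post_key (a point): Lower outer end of the brass key, 13 mm from the stem's axis on the post's +x side, 18 mm above the origin. The key is 5 mm wide (y) and runs from z = 18 to 46 mm; the stem's lowest 18 mm are a plain round pilot. A yellow line on top of the lens block lies on the key's side.
- hub: The post holder, fixed: twelve-sided aluminium hub about 48 mm across, top face 72 mm above the table, on a black base 100 x 76 x 12 mm. Origin: on the bore's axis at table level; z up; keyway on its +x side. When home the post's x axis is along the hub's x axis and the post's origin is 22 mm above the hub's, its flange resting on the top face.
- hub_mouth (a point): Centre of the bore in the top face, 72 mm above the table. Bore 18 mm in diameter, no chamfer. With the key out of line the post stops with its key on the top face and 18 mm of pilot in the bore.
- hub_slot (a point): Middle of the keyway in the top face, 18 mm from the bore's axis on the hub's +x side. Keyway 7 mm wide, right through the wall over the whole height; about 0.1 rad of turn either way fits. Yellow lines mark it: two beside it on the top face, one in front of it on the base.
- plunger (a joint): Travel (m) of the brass spring plunger in the bore: 0 at rest, its top 42 mm below the hub's top face, so the post meets it 8 mm before home; 0.008 when the post is fully home. The spring pushes up with about 3.8 N at first, 9.8 N at 0.008: more than the post weighs.
- rack: Dark steel parking rack, fixed, 64 mm (x) by 180 mm (y) by 30 mm high. Origin: centre of its underside. Two round sockets 18 mm in diameter, 16 mm deep, at y = +55 and -55 mm in its frame: the lens post stands in one, the mirror post in the other, either way round, stem ends 14 mm above the table, the key 2 mm above the rack's top.
- mirror_post: Post to leave alone: the same stem without a key, blue flange and a round blue mirror mount 42 mm in diameter, 110 mm tall. Origin: centre of the stem's bottom end.
- jar: Small green glass jar, 48 mm in diameter, 60 mm tall, standing loose; leave alone. Origin: centre of its underside.
- lens_ring: Black ring 60 mm in diameter, 12 mm high, lying loose; leave alone. Origin: centre of its underside.
- clamp_block: Loose aluminium block 40 x 30 x 20 mm; leave alone. Origin: centre of its underside.
- driver: Screwdriver with an orange handle, 140 mm long, lying loose; leave alone. Origin: about its middle.

How it is judged:
By the outcome, as a careful person would: the job done as asked, in the order asked, and still so for the second after the job is handed in, while the arm keeps its last pose, push and grip.
It also fails if it takes over 38 s, if anything falls off the work surface, if the arm or the gripper's body presses on something with over 40 N, if the wrist force passes 120 N, or if a joint passes its speed limit or range.

## Working session

There is one attempt and no reset: what is moved stays moved. The work goes in short steps, Python scripts to look and compute and a tool call to move; the robot and the scene stay as the last step left them, time stands still between calls to the robot, and variables do not carry over. Pictures are saved under pics/ and viewed, and the job is handed in when it is done.

Besides the shell and the picture viewer there is one more tool, called after "Emit:" by a JSON object that holds its "method" and its "body", one argument or row to a line. play_rows: Moves the arm, as the interface text tells. Its arguments: {"type":"object","properties":{"increments":{"type":"array"},"claw":{"type":"number"}},"required":["increments"]}

```bash
mkdir -p pics
cat > h.py <<'E'
import numpy as np, cv2
from rig import bot
def cap(n,f):
    c=bot.get_calibration(n); im,d=bot.capture(n); cv2.imwrite('pics/'+f+'.png',im); np.savez('pics/'+f+'.npz',im=im,d=d,K=c['K'],t=c['xyz'],R=c['attitude']); return im,d,c
E
python3 - <<'E'
from h import *
s=bot.read_state(); print(s)
for n in('scene','top'):
    im,d,c=cap(n,n+'0'); print(n,c)
print(bot.get_calibration('wrist'))
E
```

```text
{'time_s': 0.0, 'joint_positions': array([ 5.51469837e+01,  3.02805669e+01,  8.21566823e+01, -1.88764929e-03,
        6.76896286e+01, -1.02280325e+01]), 'qvel': array([ 0.02011973, -0.02558808, -0.07133826, -0.09250945, -0.0006717 ,
        0.0489996 ]), 'tau': array([-1.46809482e-03, -4.40045285e+01, -1.76588988e+01,  6.31916709e-02,
        5.83793269e-02, -1.58177918e-04]), 'position': array([0.26000538, 0.56758063, 0.24055279]), 'tcp_rot': array([[-9.09059504e-01,  4.16664469e-01, -1.24047716e-03],
       [ 4.16666157e-01,  9.09057725e-01, -1.83462819e-03],
       [ 3.63240960e-04, -2.18465105e-03, -9.99997548e-01]]), 'force': array([-0.36908964,  1.05493313, -0.01836543]), 'moment': array([ 0.02951488, -0.01321326, -0.05490734]), 'opening': 0.9993949525040267}
scene {'K': array([[482.58368921,   0.        , 253.47180713],
       [  0.        , 482.58368921, 182.24039164],
       [  0.        ,   0.        ,   1.        ]]), 'xyz': array([ 1.37898785, -0.30017946,  0.74975638]), 'attitude': array([[ 0.32111501, -0.57020359,  0.75614351],
       [ 0.94693803,  0.18159146, -0.26520351],
       [ 0.01391079,  0.80118188,  0.59825921]])}
top {'K': array([[467.59324201,   0.        , 258.51138754],
       [  0.        , 467.59324201, 195.88428318],
       [  0.        ,   0.        ,   1.        ]]), 'xyz': array([ 0.46827442, -0.00699825,  1.22727669]), 'attitude': array([[ 0.02595991,  0.99636059, -0.08118901],
       [-0.9996624 ,  0.02596232, -0.00102609],
       [ 0.0010855 ,  0.08118824,  0.99669819]])}
{'K': array([[270.14647448,   0.        , 249.34456127],
       [  0.        , 270.14647448, 191.68616098],
       [  0.        ,   0.        ,   1.        ]]), 'xyz': array([0.18748347, 0.60116748, 0.38302195]), 'attitude': array([[ 0.41718623, -0.87085154, -0.25994855],
       [ 0.90881878,  0.39911996,  0.1214565 ],
       [-0.00201993, -0.28691611,  0.95795358]])}
```

View pics/scene0.png

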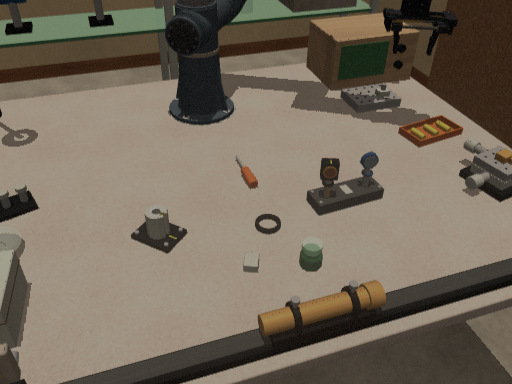

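View pics/top0.png

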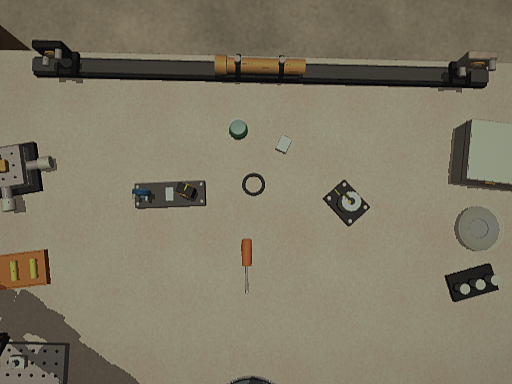

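The scene picture shows the rack with the lens post at (330,172) and the mirror post at (370,165), and the hub at (157,225). In the top view the lens post is at (187,190), the mirror post at (142,194) and the hub at (350,202). I'll enlarge both views.

Run:
```python
import cv2,numpy as np
t=cv2.imread('pics/top0.png');s=cv2.imread('pics/scene0.png')
def z(i,x,y,w,h): return cv2.resize(i[y:y+h,x:x+w],(400,300),interpolation=cv2.INTER_CUBIC)
o=np.vstack([np.hstack([z(t,130,160,80,60),z(t,310,170,80,60)]),np.hstack([z(s,300,145,88,66),z(s,120,190,80,60)])])
cv2.imwrite('pics/z0.png',o)
```

```text
(no output)
```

View pics/z0.png

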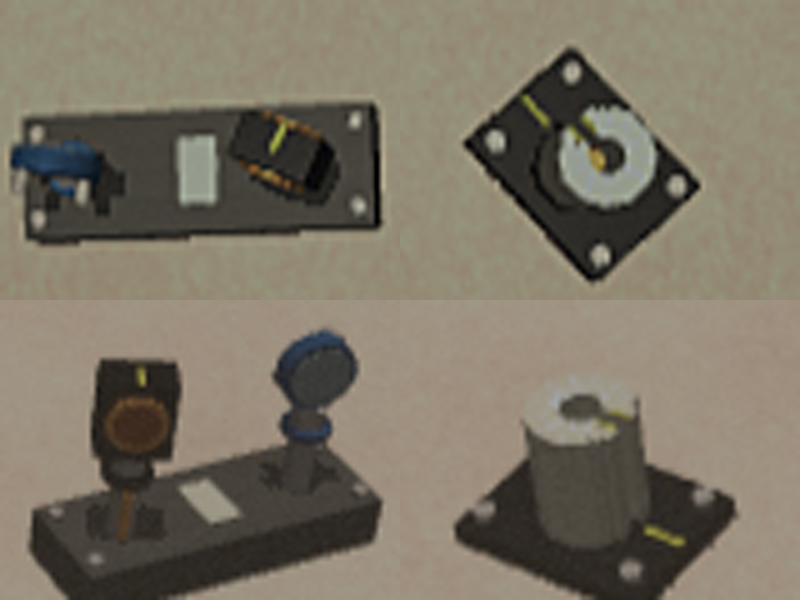

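```bash
cat >> h.py <<'E'
def ray(c,u,v):
    K=np.array(c['K']);R=np.array(c['attitude'] if 'attitude' in c else c['R']);t=np.array(c['xyz'] if 'xyz' in c else c['t'])
    p=np.stack([(np.asarray(u,float)-K[0,2])/K[0,0],-(np.asarray(v,float)-K[1,2])/K[1,1],-np.ones_like(np.asarray(u,float))],-1)
    return t,p@R.T
def onz(c,u,v,z):
    t,d=ray(c,u,v); return t+d*((z-t[2])/d[...,2])[...,None]
def cloud(c,dep):
    v,u=np.mgrid[0:384,0:512]; t,d=ray(c,u,v); return t+d*dep[...,None]
def yel(im):
    h=cv2.cvtColor(im,cv2.COLOR_BGR2HSV); return cv2.inRange(h,(22,120,90),(35,255,255))
E
python3 - <<'E'
from h import *
for n in('top','scene'):
    f=np.load(f'pics/{n}0.npz'); im,d=f['im'],f['d']
    c=dict(K=f['K'],t=f['t'],R=f['R'])
    P=cloud(c,d); m=yel(im)
    k,l,st,ce=cv2.connectedComponentsWithStats(m)
    for i in range(1,k):
        if st[i,4]<3: continue
        p=P[l==i]; q=np.median(p,0)
        if q[0]<0.2 or abs(q[1])>0.4 or q[0]>.75: continue
        a=ce[i]; pts=onz(c,np.where(l==i)[1],np.where(l==i)[0],q[2])[:,:2]; w,V=np.linalg.eigh(np.cov(pts.T)); 
        print(n,a.round(1),st[i,4],q.round(4),'dir',np.degrees(np.arctan2(V[1,1],V[0,1])).round(1))
    for nm,z0,z1,lo,hi in(('lens',.122,.14,(0.35,-.02),(.7,.3)),('hubtop',.066,.078,(.35,-.35),(.65,-.05))):
        s=(P[...,2]>z0)&(P[...,2]<z1)&(P[...,0]>lo[0])&(P[...,0]<hi[0])&(P[...,1]>lo[1])&(P[...,1]<hi[1])
        q=P[s]; r=cv2.minAreaRect(q[:,:2].astype(np.float32)*1000); print(n,nm,len(q),r,np.median(q[:,2]))
E
```

```text
top [185.2 186.9] 12 [0.5741 0.1675 0.1299] dir 158.6
top [336.7 191.8] 10 [ 0.583  -0.2095  0.0114] dir -142.4
top [183.3 194.3] 3 [0.5583 0.1734 0.1208] dir 137.1
top [349.  201.5] 10 [ 0.5575 -0.2385  0.0291] dir -153.1
top lens 199 ((570.1736450195312, 219.32264709472656), (144.4016876220703, 32.185516357421875), 89.26663970947266) 0.12886749815191378
top hubtop 255 ((557.1104736328125, -235.35525512695312), (47.14386749267578, 47.87928771972656), 46.55796432495117) 0.07163994260927531
scene [330.6 161.3] 7 [0.5753 0.1676 0.1307] dir 157.3
scene [172.2 236.6] 14 [ 0.5839 -0.2095  0.013 ] dir -136.9
scene lens 182 ((574.0950317382812, 215.4326934814453), (141.81581115722656, 36.551185607910156), 88.62841033935547) 0.12907387532480052
scene hubtop 278 ((559.484130859375, -234.76031494140625), (47.55705261230469, 49.24433898925781), 77.56945037841797) 0.07174913509032144
```

Emit:
{"method": "play_rows", "body": {
  "increments": [
    {"dp":[28,-36,0],"turn":0},
    {"dp":[28,-36,0],"turn":0},
    {"dp":[28,-36,0],"turn":0},
    {"dp":[28,-36,0],"turn":0},
    {"dp":[28,-36,0],"turn":0}
  ],
  "claw": 1
}}

```text
time_s: 0.6
position: [0.3984, 0.386, 0.2382]
tcp_rot: [[-0.914, 0.405, -0.004], [0.405, 0.914, -0.001], [0.003, -0.003, -1.0]]
force: [1.2, 0.4, -0.3]
opening: 0.999
```

Emit:
{"method": "play_rows", "body": {
  "increments": [
    {"dp":[28,-36,0],"turn":0},
    {"dp":[28,-36,0],"turn":0},
    {"dp":[28,-36,0],"turn":0},
    {"dp":[28,-36,0],"turn":0},
    {"dp":[28,-36,0],"turn":0}
  ]
}}

```text
time_s: 1.1
position: [0.5415, 0.1975, 0.2366]
tcp_rot: [[-0.914, 0.405, -0.008], [0.405, 0.914, -0.002], [0.006, -0.005, -1.0]]
force: [-0.6, 0.7, 0.1]
opening: 0.999
```

Emit:
{"method": "play_rows", "body": {
  "increments": [
    {"dp":[20,-20,0],"turn":0.03},
    {"dp":[5,-5,0],"turn":0},
    {"dp":[0,0,0],"turn":0},
    {"dp":[0,0,0],"turn":0},
    {"dp":[0,0,0],"turn":0}
  ]
}}

```text
time_s: 1.6
position: [0.5681, 0.1678, 0.2346]
tcp_rot: [[-0.923, 0.384, -0.011], [0.384, 0.923, -0.002], [0.009, -0.006, -1.0]]
force: [-0.3, 1.3, 0.1]
opening: 1.001
```

Run:
```python
from h import *
im,d,c=cap('wrist','w1'); P=cloud(c,d)
print(c['xyz'],bot.read_state()['position'])
m=yel(im);k,l,st,ce=cv2.connectedComponentsWithStats(m)
for i in range(1,k):
    if st[i,4]<8: continue
    print(ce[i],st[i],np.median(P[l==i],0).round(4))
s=(P[...,2]>.122)&(P[...,2]<.137); 
k,l,st,ce=cv2.connectedComponentsWithStats(s.astype(np.uint8))
for i in range(1,k):
    if st[i,4]>100: print('z130',ce[i],st[i],P[l==i].mean(0),cv2.minAreaRect(P[l==i][:,:2].astype(np.float32)*1000))
```

```text
[0.49579017 0.19881814 0.37763338] [0.56786427 0.16800589 0.23461979]
[253.125      203.66071429] [251 197   5  14  56] [0.5737 0.1684 0.1298]
z130 [358.80451128 146.92481203] [351 140  17  15 133] [0.56230143 0.28016287 0.12281856] ((562.1141357421875, 280.1247253417969), (15.233831405639648, 11.52634334564209), 83.71627044677734)
z130 [252.96256158 197.61871921] [ 232  185   42   27 1015] [0.56864528 0.17050575 0.12871767] ((569.7908325195312, 169.89906311035156), (39.64556884765625, 24.67280387878418), 69.68862915039062)
```

View pics/w1.png

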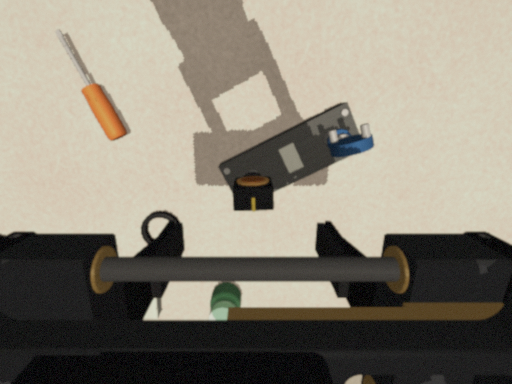

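Emit:
{"method": "play_rows", "body": {
  "increments": [
    {"dp":[1.5,2,-15],"turn":0.04},
    {"dp":[0,0,-20],"turn":0},
    {"dp":[0,0,-20],"turn":0},
    {"dp":[0,0,-20],"turn":0},
    {"dp":[0,0,0],"turn":0}
  ]
}}

```text
time_s: 2.15
position: [0.5653, 0.1771, 0.1596]
tcp_rot: [[-0.942, 0.336, -0.009], [0.336, 0.942, -0.001], [0.008, -0.004, -1.0]]
force: [-0.6, 0.3, -0.2]
opening: 1.003
```

Run:
```python
from h import *
im,d,c=cap('wrist','w2'); P=cloud(c,d)
S=bot.read_state();print(S['position'],S['tcp_rot'])
s=(P[...,2]>.122)&(P[...,2]<.137); 
k,l,st,ce=cv2.connectedComponentsWithStats(s.astype(np.uint8))
for i in range(1,k):
    if st[i,4]>100: print('z130',ce[i],st[i],P[l==i].mean(0),cv2.minAreaRect(P[l==i][:,:2].astype(np.float32)*1000))
```

```text
[0.56628142 0.17734335 0.16098602] [[-9.41931569e-01  3.35742372e-01 -6.47914561e-03]
 [ 3.35755292e-01  9.41948728e-01 -9.89060790e-04]
 [ 5.77095335e-03 -3.10703501e-03 -9.99978521e-01]]
z130 [389.72839506 176.16460905] [379 166  23  20 243] [0.56195269 0.27947988 0.12281218] ((561.9996948242188, 279.62982177734375), (14.255720138549805, 12.070441246032715), 87.75004577636719)
z130 [242.3030303  236.67570441] [ 215  219   56   37 1881] [0.5682288  0.17061865 0.12856135] ((569.635498046875, 170.32688903808594), (39.762245178222656, 24.77469825744629), 69.18423461914062)
```

View pics/w2.png

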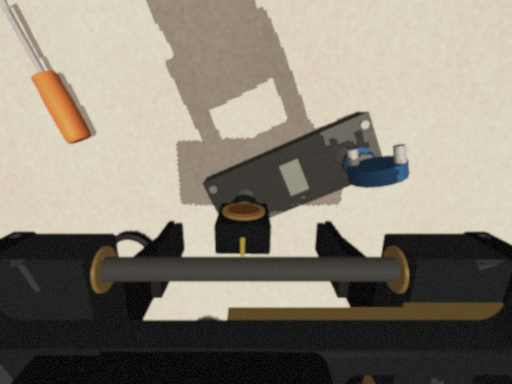

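The block is at (243,235), centred on (0.5696, 0.1702) with its y side at 69.3°. The TCP has drifted about 7 mm in y, so I'll correct that and continue down.

Emit:
{"method": "play_rows", "body": {
  "increments": [
    {"dp":[2,-4,0],"turn":-0.015},
    {"dp":[1.3,-3,-10],"turn":0},
    {"dp":[0,0,-10],"turn":0},
    {"dp":[0,0,0],"turn":0},
    {"dp":[0,0,0],"turn":0}
  ]
}}

```text
time_s: 2.7
position: [0.5717, 0.1711, 0.1433]
tcp_rot: [[-0.937, 0.35, 0.001], [0.35, 0.937, -0.0], [-0.001, 0.0, -1.0]]
force: [-0.5, -0.9, -0.6]
opening: 1.0
```

Emit:
{"method": "play_rows", "body": {
  "increments": [
    {"dp":[-2,-1,-10],"turn":0},
    {"dp":[0,0,-10],"turn":0},
    {"dp":[0,0,-10],"turn":0},
    {"dp":[0,0,-5],"turn":0},
    {"dp":[0,0,0],"turn":0}
  ]
}}

```text
time_s: 3.2
position: [0.5692, 0.1698, 0.105]
tcp_rot: [[-0.937, 0.35, -0.0], [0.35, 0.937, -0.0], [0.0, -0.0, -1.0]]
force: [-0.4, 0.8, 0.5]
opening: 1.0
```

Emit:
{"method": "play_rows", "body": {
  "increments": [
    {"dp":[0,0,0],"turn":0},
    {"dp":[0,0,0],"turn":0},
    {"dp":[0,0,0],"turn":0},
    {"dp":[0,0,0],"turn":0},
    {"dp":[0,0,0],"turn":0}
  ],
  "claw": 0
}}

```text
time_s: 3.7
position: [0.5699, 0.17, 0.1055]
tcp_rot: [[-0.937, 0.35, 0.001], [0.35, 0.937, 0.0], [-0.001, 0.0, -1.0]]
force: [0.6, 0.5, 0.4]
opening: 0.632
```

Emit:
{"method": "play_rows", "body": {
  "increments": [
    {"dp":[0,0,0],"turn":0},
    {"dp":[0,0,0],"turn":0},
    {"dp":[0,0,0],"turn":0},
    {"dp":[0,0,0],"turn":0},
    {"dp":[0,0,0],"turn":0}
  ]
}}

```text
time_s: 4.2
position: [0.5701, 0.17, 0.1059]
tcp_rot: [[-0.937, 0.35, 0.002], [0.35, 0.937, 0.0], [-0.002, 0.001, -1.0]]
force: [-0.9, 0.2, -0.3]
opening: 0.458
```

Emit:
{"method": "play_rows", "body": {
  "increments": [
    {"dp":[0,0,8],"turn":0},
    {"dp":[0,0,12],"turn":0},
    {"dp":[0,0,20],"turn":0},
    {"dp":[0,0,20],"turn":0},
    {"dp":[0,0,20],"turn":0}
  ]
}}

```text
time_s: 4.7
position: [0.5665, 0.1695, 0.187]
tcp_rot: [[-0.937, 0.35, -0.008], [0.35, 0.937, -0.001], [0.007, -0.004, -1.0]]
force: [-0.1, 0.3, -1.8]
opening: 0.458
```

Emit:
{"method": "play_rows", "body": {
  "increments": [
    {"dp":[0,-10,15],"turn":0.1},
    {"dp":[0,-30,10],"turn":0.12},
    {"dp":[0,-40,0],"turn":0.12},
    {"dp":[0,-45,0],"turn":0.12},
    {"dp":[0,-45,0],"turn":0.12}
  ]
}}

```text
time_s: 5.2
position: [0.567, 0.0014, 0.222]
tcp_rot: [[-0.967, -0.254, 0.004], [-0.254, 0.967, -0.0], [-0.004, -0.001, -1.0]]
force: [0.8, -0.4, -2.3]
opening: 0.457
```

Emit:
{"method": "play_rows", "body": {
  "increments": [
    {"dp":[0,-45,0],"turn":0.11},
    {"dp":[0,-45,0],"turn":0.11},
    {"dp":[0,-45,0],"turn":0.11},
    {"dp":[0,-45,0],"turn":0.11},
    {"dp":[0,-25,0],"turn":0.05}
  ]
}}

```text
time_s: 5.7
position: [0.5672, -0.2092, 0.2273]
tcp_rot: [[-0.73, -0.684, 0.001], [-0.684, 0.73, -0.009], [0.005, -0.007, -1.0]]
force: [1.1, -0.5, -3.1]
opening: 0.458
```

Emit:
{"method": "play_rows", "body": {
  "increments": [
    {"dp":[0,0,0],"turn":0},
    {"dp":[0,0,0],"turn":0},
    {"dp":[0,0,0],"turn":0},
    {"dp":[0,0,0],"turn":0},
    {"dp":[0,0,0],"turn":0}
  ]
}}

```text
time_s: 6.2
position: [0.5662, -0.2079, 0.229]
tcp_rot: [[-0.73, -0.683, 0.0], [-0.683, 0.73, -0.007], [0.005, -0.006, -1.0]]
force: [0.3, -0.1, -2.3]
opening: 0.455
```

Run:
```python
from h import *
for n in('wrist','scene','top'):
    cap(n,n+'3')
S=bot.read_state();print(S['position'],S['tcp_rot'])
t=cv2.imread('pics/top3.png');s=cv2.imread('pics/scene3.png')
def z(i,x,y,w,h): return cv2.resize(i[y:y+h,x:x+w],(400,300),interpolation=cv2.INTER_CUBIC)
cv2.imwrite('pics/z3.png',np.hstack([z(t,290,150,120,90),z(s,90,140,160,120)]))
```

```text
[ 0.56636086 -0.20847922  0.22895877] [[-7.30571616e-01 -6.82835613e-01  7.99681662e-04]
 [-6.82819880e-01  7.30545714e-01 -7.74412280e-03]
 [ 4.70375883e-03 -6.20367484e-03 -9.99969694e-01]]
```

View pics/wrist3.png

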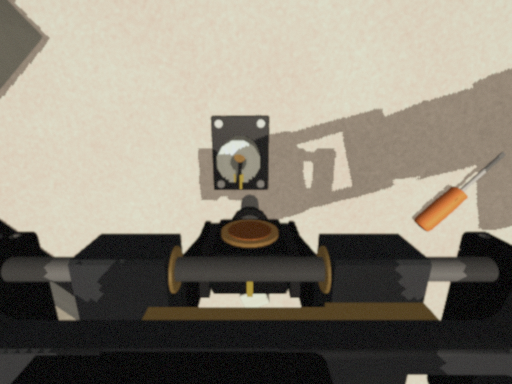

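View pics/z3.png

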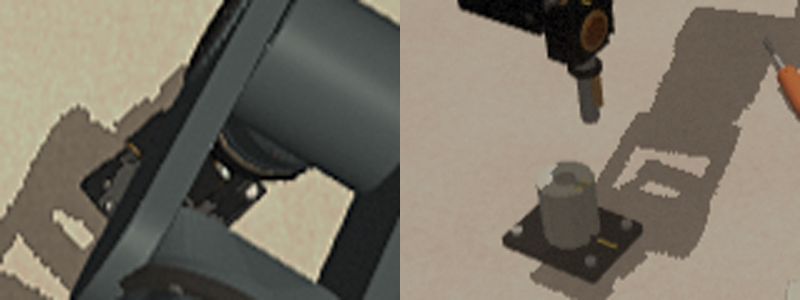

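```bash
cat >> h.py <<'E'
def hubfit(c,im,d):
    P=cloud(c,d); s=((P[...,2]>.068)&(P[...,2]<.076)&(abs(P[...,0]-.558)<.04)&(abs(P[...,1]+.235)<.04)).astype(np.uint8)
    cn=max(cv2.findContours(s,cv2.RETR_EXTERNAL,cv2.CHAIN_APPROX_NONE)[0],key=cv2.contourArea)[:,0]
    w=onz(c,cn[:,0],cn[:,1],.072)[:,:2]
    return cv2.minEnclosingCircle((w*1000).astype(np.float32)),P,s
E
python3 - <<'E'
from h import *
f=np.load('pics/wrist3.npz'); im,d=f['im'],f['d'];c=dict(K=f['K'],t=f['t'],R=f['R'])
r,P,s=hubfit(c,im,d); print('hub',r,s.sum())
q=P[s>0]; print('mean',q.mean(0),cv2.minAreaRect((q[:,:2]*1000).astype(np.float32)))
# base
b=(P[...,2]>.008)&(P[...,2]<.016)&(abs(P[...,0]-.558)<.09)&(abs(P[...,1]+.235)<.09)
b=cv2.morphologyEx(b.astype(np.uint8),cv2.MORPH_OPEN,np.ones((3,3)));q=P[b>0]; print('base',cv2.minAreaRect((q[:,:2]*1000).astype(np.float32)))
m=yel(im);k,l,st,ce=cv2.connectedComponentsWithStats(m)
for i in range(1,k):
    if st[i,4]<3: continue
    print(ce[i],st[i],np.median(P[l==i],0).round(4))
st=(P[...,2]>.13)&(P[...,2]<.20); st[:180]=0; st[:180]=False
for v in range(192,232,3):
    row=P[v,225:275]; g=(row[:,2]>.12)&(row[:,2]<.21); 
    u=np.where(g)[0]+225
    if len(u): print(v,u.min(),u.max(),row[g].mean(0).round(4))
cv2.imwrite('pics/z4.png',cv2.resize(im[100:240,170:320],(750,700)[:2],interpolation=cv2.INTER_CUBIC)[:600])
E
```

```text
hub ((556.1442260742188, -234.4571990966797), 24.833993911743164) 1170
mean [ 0.55502138 -0.23587106  0.07105704] ((555.9815673828125, -235.05221557617188), (46.79480743408203, 47.56440353393555), 42.50086212158203)
base ((556.3276977539062, -234.62197875976562), (99.91790008544922, 75.76024627685547), 43.62147521972656)
[234.58333333 177.58333333] [234 175   2   7  12] [ 0.5727 -0.2252  0.0717]
[240.52631579 181.24561404] [239 174   4  15  57] [ 0.5838 -0.2091  0.0121]
[249.40952381 287.71428571] [246 281   8  15 105] [ 0.571  -0.2023  0.2529]
195 245 254 [ 0.5603 -0.2128  0.1408]
198 242 257 [ 0.5609 -0.2122  0.1469]
201 241 257 [ 0.5614 -0.2124  0.1545]
204 241 258 [ 0.5612 -0.2119  0.1616]
207 241 258 [ 0.5581 -0.2147  0.1807]
210 238 261 [ 0.5569 -0.2157  0.1914]
213 235 264 [ 0.5584 -0.2143  0.192 ]
216 233 266 [ 0.56   -0.2129  0.1924]
219 225 273 [ 0.5574 -0.2157  0.2073]
```

View pics/z4.png

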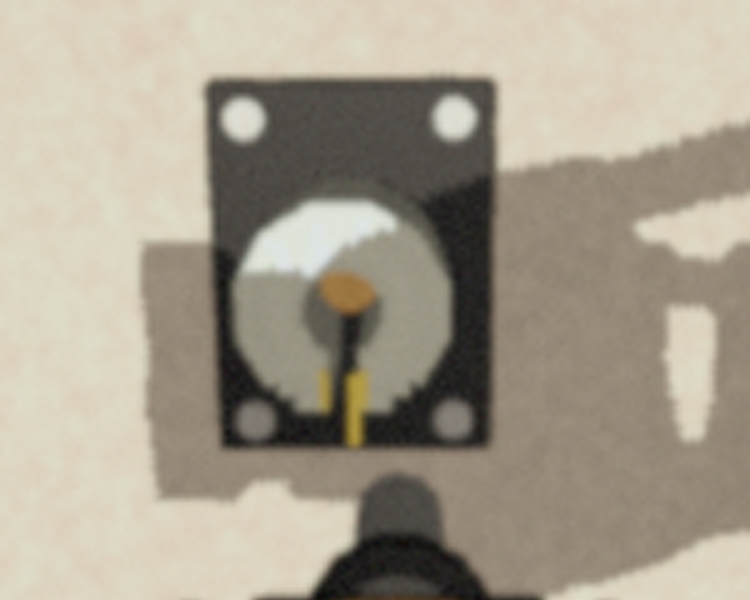

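The wrist picture shows the hub top centred at (239,160), with its keyway pointing down the image, and the stem tip at (250,196). The hub is at (0.5562, -0.2346) and its slot points at about 43.4°. I'll go over the bore with the key about 0.3 rad off the slot, so that I insert first and turn after.

Emit:
{"method": "play_rows", "body": {
  "increments": [
    {"dp":[-5,-13,-8],"turn":-0.1},
    {"dp":[-5,-13,-8],"turn":-0.1},
    {"dp":[0,0,-8],"turn":-0.1},
    {"dp":[0,0,-8],"turn":0},
    {"dp":[0,0,0],"turn":0}
  ]
}}

```text
time_s: 6.85
position: [0.5569, -0.2334, 0.1964]
tcp_rot: [[-0.902, -0.432, -0.001], [-0.432, 0.902, -0.009], [0.004, -0.008, -1.0]]
force: [-0.3, 0.6, -2.2]
opening: 0.461
```

Run:
```python
from h import *
S=bot.read_state();print(S['time_s'],S['position'],S['tcp_rot'],S['force'],S['joint_positions'].round(1))
im,d,c=cap('wrist','w5'); cap('scene','s5')
r,P,s=hubfit(c,im,d); print('hub',r,s.sum())
q=P[s>0]; print(cv2.minAreaRect((q[:,:2]*1000).astype(np.float32)))
s=cv2.imread('pics/s5.png')
cv2.imwrite('pics/z5.png',np.hstack([cv2.resize(im[130:255,170:320],(480,400),interpolation=cv2.INTER_CUBIC),cv2.resize(s[150:260,110:198],(320,400),interpolation=cv2.INTER_CUBIC)]))
```

```text
6.85 [ 0.55692064 -0.23344846  0.19636576] [[-9.01873038e-01 -4.32000888e-01 -5.06553545e-04]
 [-4.31980227e-01  9.01840215e-01 -8.79265907e-03]
 [ 4.25526688e-03 -7.71104103e-03 -9.99961216e-01]] [-0.32754995  0.55233793 -2.17385823] [ -33.1   31.6   87.9   -0.5   60.2 -148.5]
hub ((556.0516357421875, -234.31736755371094), 24.988910675048828) 1193
((554.3416748046875, -235.52633666992188), (44.65778732299805, 47.77631759643555), 26.111722946166992)
```

View pics/z5.png

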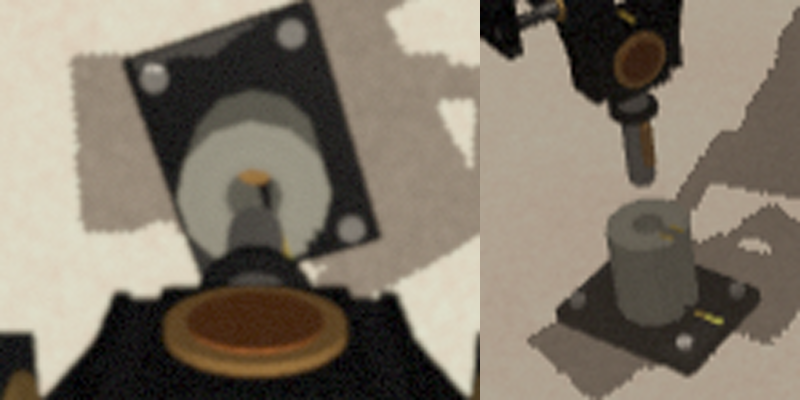

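In the wrist view the stem tip is over the bore at about (250,205). Joint 6 is at -148.5°, though, and the slot angle would need about -166°, past its limit of -163.6°. So I'll put the post back in its socket, regrip it with the jaws turned half round, and return.

Emit:
{"method": "play_rows", "body": {
  "increments": [
    {"dp":[0,10,15],"turn":0},
    {"dp":[1,30,12],"turn":0},
    {"dp":[1,45,0],"turn":0},
    {"dp":[1,45,0],"turn":0},
    {"dp":[1,45,0],"turn":0}
  ]
}}

```text
time_s: 7.45
position: [0.5651, -0.058, 0.2327]
tcp_rot: [[-0.904, -0.427, 0.014], [-0.427, 0.904, -0.015], [-0.006, -0.02, -1.0]]
force: [0.6, 0.1, -1.8]
opening: 0.459
```

Emit:
{"method": "play_rows", "body": {
  "increments": [
    {"dp":[1,45,0],"turn":0},
    {"dp":[1,45,0],"turn":0},
    {"dp":[1,45,0],"turn":0},
    {"dp":[1,40,0],"turn":0},
    {"dp":[1,25,0],"turn":0}
  ]
}}

```text
time_s: 7.95
position: [0.5698, 0.1571, 0.2431]
tcp_rot: [[-0.9, -0.435, 0.027], [-0.435, 0.9, -0.013], [-0.019, -0.023, -1.0]]
force: [-0.8, -0.3, -1.6]
opening: 0.461
```

Emit:
{"method": "play_rows", "body": {
  "increments": [
    {"dp":[0,11,-15],"turn":0},
    {"dp":[0,0,-20],"turn":0},
    {"dp":[0,0,-15],"turn":0},
    {"dp":[0,0,0],"turn":0},
    {"dp":[0,0,0],"turn":0}
  ]
}}

```text
time_s: 8.45
position: [0.5689, 0.1745, 0.1953]
tcp_rot: [[-0.895, -0.445, 0.034], [-0.445, 0.895, -0.012], [-0.026, -0.026, -0.999]]
force: [0.3, 0.6, -1.9]
opening: 0.458
```

Emit:
{"method": "play_rows", "body": {
  "increments": [
    {"dp":[-2,-3.5,-15],"turn":0},
    {"dp":[0,0,-15],"turn":0},
    {"dp":[0,0,-15],"turn":0},
    {"dp":[0,0,-10],"turn":0},
    {"dp":[0,0,0],"turn":0}
  ]
}}

```text
time_s: 8.95
position: [0.5702, 0.1685, 0.1434]
tcp_rot: [[-0.896, -0.442, 0.043], [-0.443, 0.897, -0.012], [-0.034, -0.03, -0.999]]
force: [-0.4, 1.2, -2.5]
opening: 0.46
```

Emit:
{"method": "play_rows", "body": {
  "increments": [
    {"dp":[-2,1.5,-3],"turn":0},
    {"dp":[-2,1.2,-3],"turn":0},
    {"dp":[0,0,0],"turn":0},
    {"dp":[0,0,0],"turn":0},
    {"dp":[0,0,0],"turn":0}
  ]
}}

```text
time_s: 9.45
position: [0.5677, 0.1714, 0.1398]
tcp_rot: [[-0.896, -0.442, 0.048], [-0.443, 0.897, -0.011], [-0.038, -0.031, -0.999]]
force: [0.1, 0.4, -2.0]
opening: 0.459
```

Run:
```python
from h import *
S=bot.read_state();p=S['position'];R=S['tcp_rot'];print(p,R[:,2],'tip',p+.092*R[:,2],S['joint_positions'].round(2))
im,d,c=cap('scene','s6'); w,_,_=cap('wrist','w6')
cv2.imwrite('pics/z6.png',np.hstack([cv2.resize(w[150:275,170:320],(480,400),interpolation=cv2.INTER_CUBIC),cv2.resize(im[135:215,290:354],(320,400),interpolation=cv2.INTER_CUBIC)]))
```

```text
[0.56774467 0.17137582 0.13980336] [ 0.04832385 -0.01121579 -0.99876875] tip [0.57219046 0.17034397 0.04791664] [   6.48   34.57   93.77   -1.26   48.99 -108.98]
```

View pics/z6.png

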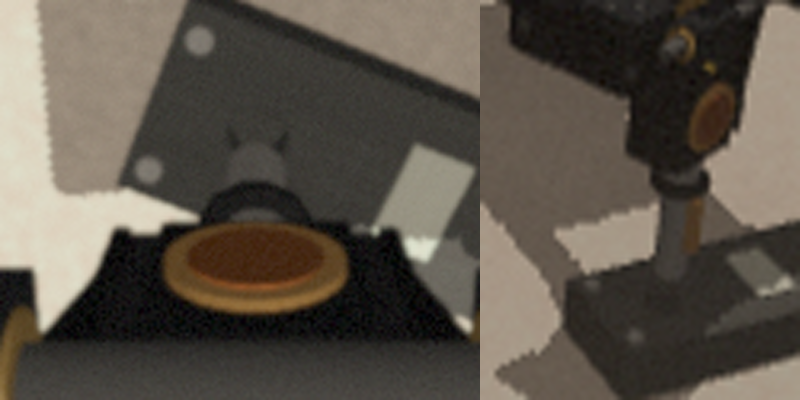

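Emit:
{"method": "play_rows", "body": {
  "increments": [
    {"dp":[-2.5,-0.3,-3],"turn":0},
    {"dp":[0,0,-6],"turn":0},
    {"dp":[0,0,-6],"turn":0},
    {"dp":[0,0,0],"turn":0},
    {"dp":[0,0,0],"turn":0}
  ]
}}

```text
time_s: 10.05
position: [0.5649, 0.171, 0.1232]
tcp_rot: [[-0.896, -0.442, 0.048], [-0.443, 0.897, -0.011], [-0.038, -0.031, -0.999]]
force: [0.5, 1.1, -1.8]
opening: 0.457
```

Emit:
{"method": "play_rows", "body": {
  "increments": [
    {"dp":[0.5,0,-5],"turn":0},
    {"dp":[0,0,-5],"turn":0},
    {"dp":[0,0,-5],"turn":0},
    {"dp":[0,0,0],"turn":0},
    {"dp":[0,0,0],"turn":0}
  ]
}}

```text
time_s: 10.55
position: [0.5656, 0.1709, 0.1065]
tcp_rot: [[-0.896, -0.442, 0.048], [-0.443, 0.897, -0.011], [-0.038, -0.031, -0.999]]
force: [0.3, 0.8, -1.3]
opening: 0.458
```

Emit:
{"method": "play_rows", "body": {
  "increments": [
    {"dp":[0,0,0],"turn":0},
    {"dp":[0,0,0],"turn":0},
    {"dp":[0,0,0],"turn":0},
    {"dp":[0,0,0],"turn":0},
    {"dp":[0,0,0],"turn":0}
  ],
  "claw": 1
}}

```text
time_s: 11.05
position: [0.5675, 0.1712, 0.1085]
tcp_rot: [[-0.896, -0.442, 0.053], [-0.443, 0.897, -0.011], [-0.042, -0.033, -0.999]]
force: [-0.1, 0.4, 0.2]
opening: 0.823
```

Emit:
{"method": "play_rows", "body": {
  "increments": [
    {"dp":[0,0,2],"turn":0},
    {"dp":[0,0,12],"turn":0},
    {"dp":[0,0,15],"turn":0},
    {"dp":[0,0,15],"turn":0},
    {"dp":[0,0,15],"turn":0}
  ]
}}

```text
time_s: 11.55
position: [0.566, 0.171, 0.1699]
tcp_rot: [[-0.896, -0.442, 0.049], [-0.443, 0.897, -0.011], [-0.039, -0.032, -0.999]]
force: [0.1, 0.1, 1.2]
opening: 0.997
```

Emit:
{"method": "play_rows", "body": {
  "increments": [
    {"dp":[0,0,0],"turn":-0.149},
    {"dp":[0,0,0],"turn":-0.149},
    {"dp":[0,0,0],"turn":-0.149},
    {"dp":[0,0,0],"turn":-0.149},
    {"dp":[0,0,0],"turn":-0.149}
  ]
}}

```text
time_s: 12.05
position: [0.5688, 0.1712, 0.1788]
tcp_rot: [[-0.955, 0.293, 0.039], [0.292, 0.955, -0.045], [-0.05, -0.032, -0.998]]
force: [0.7, 0.1, 0.8]
opening: 1.0
```

Emit:
{"method": "play_rows", "body": {
  "increments": [
    {"dp":[0,0,0],"turn":-0.149},
    {"dp":[0,0,0],"turn":-0.149},
    {"dp":[0,0,0],"turn":-0.149},
    {"dp":[0,0,0],"turn":-0.149},
    {"dp":[0,0,0],"turn":-0.149}
  ]
}}

```text
time_s: 12.55
position: [0.5694, 0.1717, 0.1844]
tcp_rot: [[-0.5, 0.866, 0.003], [0.864, 0.499, -0.061], [-0.054, -0.028, -0.998]]
force: [0.7, 0.7, 0.2]
opening: 1.002
```

Emit:
{"method": "play_rows", "body": {
  "increments": [
    {"dp":[0,0,0],"turn":-0.149},
    {"dp":[0,0,0],"turn":-0.149},
    {"dp":[0,0,0],"turn":-0.149},
    {"dp":[0,0,0],"turn":-0.149},
    {"dp":[0,0,0],"turn":-0.149}
  ]
}}

```text
time_s: 13.05
position: [0.57, 0.1721, 0.1897]
tcp_rot: [[0.224, 0.974, -0.035], [0.973, -0.225, -0.047], [-0.054, -0.023, -0.998]]
force: [-0.2, -0.1, -0.4]
opening: 0.997
```

Emit:
{"method": "play_rows", "body": {
  "increments": [
    {"dp":[0,0,0],"turn":-0.149},
    {"dp":[0,0,0],"turn":-0.149},
    {"dp":[0,0,0],"turn":-0.149},
    {"dp":[0,0,0],"turn":-0.149},
    {"dp":[0,0,-5],"turn":-0.149}
  ]
}}

```text
time_s: 13.55
position: [0.5714, 0.1725, 0.1906]
tcp_rot: [[0.827, 0.559, -0.051], [0.56, -0.829, -0.012], [-0.049, -0.019, -0.999]]
force: [-0.5, -0.5, 0.6]
opening: 0.997
```

Emit:
{"method": "play_rows", "body": {
  "increments": [
    {"dp":[0,0,-5],"turn":-0.1},
    {"dp":[0,0,-10],"turn":-0.03},
    {"dp":[0,0,-10],"turn":0},
    {"dp":[0,0,0],"turn":0},
    {"dp":[0,0,0],"turn":0}
  ]
}}

```text
time_s: 14.05
position: [0.5721, 0.1724, 0.1685]
tcp_rot: [[0.896, 0.442, -0.048], [0.442, -0.897, -0.004], [-0.045, -0.018, -0.999]]
force: [-0.7, -0.4, 0.8]
opening: 0.996
```

Run:
```python
from h import *
S=bot.read_state();p=S['position'];R=S['tcp_rot'];print(p,R,S['joint_positions'].round(2))
im,d,c=cap('wrist','w7'); P=cloud(c,d)
s=(P[...,2]>.124)&(P[...,2]<.137)
k,l,st,ce=cv2.connectedComponentsWithStats(s.astype(np.uint8))
for i in range(1,k):
    if st[i,4]>300: print(ce[i],st[i],P[l==i].mean(0),cv2.minAreaRect(P[l==i][:,:2].astype(np.float32)*1000))
m=yel(im);k,l,st,ce=cv2.connectedComponentsWithStats(m)
for i in range(1,k):
    if st[i,4]>8: print(ce[i],np.median(P[l==i],0).round(4))
```

```text
[0.57212826 0.17239232 0.16853025] [[ 0.89594296  0.44153323 -0.04831784]
 [ 0.44185952 -0.89707402 -0.00428549]
 [-0.04523686 -0.01751015 -0.99882282]] [6.040e+00 3.423e+01 8.805e+01 5.000e-02 6.050e+01 6.978e+01]
[252.50504451 222.21839763] [ 225  207   55   32 1685] [0.57153239 0.17109689 0.12890254] ((570.2996826171875, 170.68878173828125), (24.505203247070312, 39.91303634643555), 26.25932502746582)
[252.06315789 218.67368421] [0.5744 0.1729 0.1298]
```

View pics/w7.png

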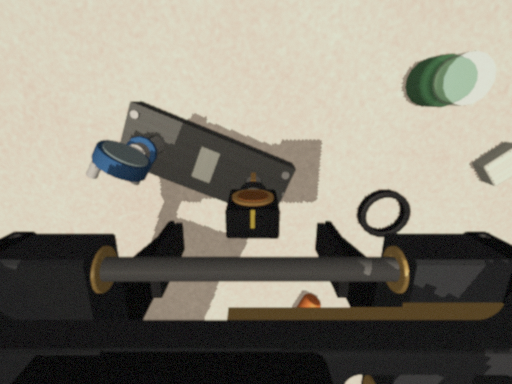

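The post stands upright in its socket at (252,222), at (0.570, 0.1705), with its key line at 26°. The jaws line up with it, so I'll descend and grip.

Emit:
{"method": "play_rows", "body": {
  "increments": [
    {"dp":[-1,-1,-12],"turn":0},
    {"dp":[-1,-0.5,-15],"turn":0},
    {"dp":[0,0,-15],"turn":0},
    {"dp":[0,0,-15],"turn":0},
    {"dp":[0,0,-4],"turn":0}
  ]
}}

```text
time_s: 14.6
position: [0.5707, 0.171, 0.1057]
tcp_rot: [[0.895, 0.443, -0.044], [0.443, -0.896, -0.004], [-0.041, -0.016, -0.999]]
force: [0.7, -0.1, 0.7]
opening: 0.998
```

Emit:
{"method": "play_rows", "body": {
  "increments": [
    {"dp":[-0.5,-0.5,0],"turn":0},
    {"dp":[0,0,0],"turn":0},
    {"dp":[0,0,0],"turn":0},
    {"dp":[0,0,0],"turn":0},
    {"dp":[0,0,0],"turn":0}
  ],
  "claw": 0
}}

```text
time_s: 15.1
position: [0.5708, 0.1705, 0.1066]
tcp_rot: [[0.895, 0.443, -0.043], [0.444, -0.896, -0.004], [-0.04, -0.015, -0.999]]
force: [-0.5, 0.3, -0.1]
opening: 0.628
```

Emit:
{"method": "play_rows", "body": {
  "increments": [
    {"dp":[0,0,0],"turn":0},
    {"dp":[0,0,0],"turn":0},
    {"dp":[0,0,0],"turn":0},
    {"dp":[0,0,0],"turn":0},
    {"dp":[0,0,0],"turn":0}
  ]
}}

```text
time_s: 15.6
position: [0.5714, 0.1704, 0.1073]
tcp_rot: [[0.895, 0.444, -0.041], [0.444, -0.896, -0.004], [-0.038, -0.015, -0.999]]
force: [0.2, -0.5, 0.2]
opening: 0.463
```

Run:
```python
from h import *
S=bot.read_state();p=S['position'];R=S['tcp_rot'];print(p,S['force'],S['opening'],S['joint_positions'].round(2))
np.savez('grip.npz',p=p,R=R); print(R)
```

```text
[0.57136019 0.17042615 0.10733498] [ 0.24531946 -0.54200818  0.19222997] 0.46317334786906383 [5.870e+00 3.891e+01 9.084e+01 2.000e-02 5.260e+01 6.951e+01]
[[ 0.89527107  0.44365393 -0.04075415]
 [ 0.44387416 -0.89608033 -0.00397162]
 [-0.03828102 -0.01453404 -0.99916131]]
```

Emit:
{"method": "play_rows", "body": {
  "increments": [
    {"dp":[0,0,8],"turn":0},
    {"dp":[0,0,12],"turn":0},
    {"dp":[0,0,20],"turn":0},
    {"dp":[0,0,20],"turn":0},
    {"dp":[0,0,20],"turn":0}
  ]
}}

```text
time_s: 16.1
position: [0.568, 0.1701, 0.1885]
tcp_rot: [[0.895, 0.443, -0.051], [0.443, -0.896, -0.004], [-0.047, -0.018, -0.999]]
force: [0.3, 0.5, -2.4]
opening: 0.458
```

Emit:
{"method": "play_rows", "body": {
  "increments": [
    {"dp":[-1,-10,12],"turn":0},
    {"dp":[-1,-30,5],"turn":0},
    {"dp":[-1,-45,0],"turn":0},
    {"dp":[-1,-45,0],"turn":0},
    {"dp":[-1,-45,0],"turn":0}
  ]
}}

```text
time_s: 16.6
position: [0.5624, -0.0053, 0.2133]
tcp_rot: [[0.89, 0.454, -0.042], [0.454, -0.891, -0.003], [-0.039, -0.017, -0.999]]
force: [0.7, -0.3, -2.1]
opening: 0.462
```

Emit:
{"method": "play_rows", "body": {
  "increments": [
    {"dp":[-1,-45,0],"turn":0},
    {"dp":[-1,-45,0],"turn":0},
    {"dp":[-1,-45,0],"turn":0},
    {"dp":[-1,-40,0],"turn":0},
    {"dp":[-1,-25,0],"turn":0}
  ]
}}

```text
time_s: 17.1
position: [0.5523, -0.218, 0.2157]
tcp_rot: [[0.892, 0.45, -0.044], [0.45, -0.893, -0.003], [-0.04, -0.017, -0.999]]
force: [0.6, 0.2, -1.7]
opening: 0.46
```

Emit:
{"method": "play_rows", "body": {
  "increments": [
    {"dp":[3,-10,-8],"turn":0},
    {"dp":[2,-7,-8],"turn":0},
    {"dp":[0,0,-6],"turn":0},
    {"dp":[0,0,0],"turn":0},
    {"dp":[0,0,0],"turn":0}
  ]
}}

```text
time_s: 17.6
position: [0.5552, -0.2364, 0.1911]
tcp_rot: [[0.894, 0.446, -0.047], [0.447, -0.895, 0.0], [-0.042, -0.021, -0.999]]
force: [0.8, -0.1, -3.1]
opening: 0.461
```

```bash
cat > look.py <<'E'
import sys
from h import *
n=sys.argv[1]
S=bot.read_state();p=S['position'];R=S['tcp_rot'];g=np.load('grip.npz')
o=g['R'].T@(np.array([.5702,.1705,g['p'][2]-.0925 if 0 else .0145])-g['p']); ax=R@(g['R'].T@[0,0,1.]); 
print(S['time_s'],p.round(4),R[:,2].round(4),'yaw',np.degrees(np.arctan2(R[1,0],R[0,0])).round(2),'predtip',(p+R@o).round(4),'axis',ax.round(4))
im,d,c=cap('wrist','w'+n); sc,sd,scc=cap('scene','s'+n)
r,P,s=hubfit(c,im,d); print('hub',r,s.sum())
# stem silhouettes
for v in range(180,250,3):
    row=P[v,215:290]; g_=(row[:,2]>.085)&(row[:,2]<.2); u=np.where(g_)[0]+215
    if len(u): print(v,u.min(),u.max(),np.median(row[g_],0).round(4))
cv2.imwrite('pics/z'+n+'.png',np.hstack([cv2.resize(im[130:255,170:320],(480,400),interpolation=cv2.INTER_CUBIC),cv2.resize(sc[150:260,110:198],(320,400),interpolation=cv2.INTER_CUBIC)]))
E
python3 look.py 8
```

```text
17.6 [ 0.5552 -0.2364  0.1911] [-4.710e-02  2.000e-04 -9.989e-01] yaw 26.57 predtip [ 0.5535 -0.2359  0.0983] axis [ 0.0064 -0.0043  1.    ]
hub ((560.838623046875, -238.59237670898438), 23.73516845703125) 1179
192 245 256 [ 0.5624 -0.2302  0.1119]
195 243 258 [ 0.5609 -0.2303  0.1112]
198 242 259 [ 0.5607 -0.2303  0.1176]
201 242 259 [ 0.5607 -0.2304  0.1247]
204 241 259 [ 0.5613 -0.2298  0.1321]
207 239 261 [ 0.5651 -0.2303  0.1522]
210 235 264 [ 0.563  -0.231   0.1527]
213 234 266 [ 0.5616 -0.2321  0.1532]
216 233 267 [ 0.5616 -0.2322  0.1547]
219 220 279 [ 0.5668 -0.2296  0.1735]
222 219 289 [ 0.567  -0.2303  0.1801]
225 215 289 [ 0.5672 -0.231   0.1845]
228 215 289 [ 0.5672 -0.2314  0.1885]
231 215 289 [ 0.5674 -0.231   0.1923]
234 215 289 [ 0.5679 -0.2309  0.1957]
237 215 289 [ 0.568  -0.2325  0.1986]
240 215 289 [ 0.571  -0.2434  0.1983]
243 285 289 [ 0.5724 -0.2507  0.1987]
246 287 287 [ 0.5708 -0.2513  0.1985]
249 287 287 [ 0.5691 -0.2523  0.1982]
```

View pics/z8.png

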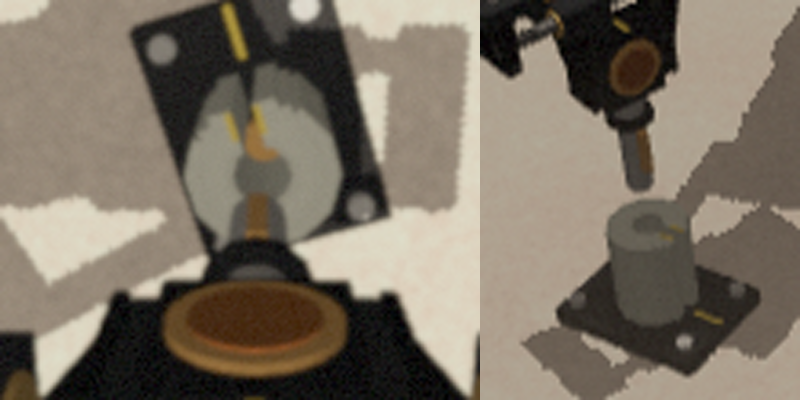

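The wrist view shows the bore at about (252,185), the stem tip at about (250,192), and the keyway pointing up the image. I'll measure the bore and tip more carefully.

Run:
```python
from h import *
f=np.load('pics/w8.npz'); im,d=f['im'],f['d'];c=dict(K=f['K'],t=f['t'],R=f['R']);P=cloud(c,d)
b=(P[...,2]>.007)&(P[...,2]<.0165)&(abs(P[...,0]-.558)<.09)&(abs(P[...,1]+.235)<.09)
b=cv2.morphologyEx(b.astype(np.uint8),cv2.MORPH_OPEN,np.ones((3,3)));q=P[b>0]; print('base',len(q),cv2.minAreaRect((q[:,:2]*1000).astype(np.float32)))
s=(abs(P[...,2]-.072)<.004)&(abs(P[...,0]-.558)<.04)&(abs(P[...,1]+.235)<.04)
q=P[s][:,:2]*1000
# project extents along hub frame dirs
for a in range(0,180,15):
    e=np.array([np.cos(np.radians(a)),np.sin(np.radians(a))]); t=q@e; print(a,np.sort(t)[[2,-3]].round(1),(np.sort(t)[[2,-3]].mean()-np.dot([556.1,-234.5],e)).round(2),np.ptp(np.sort(t)[2:-2]).round(1))
def proj(X):
    x=(np.asarray(X)-c['t'])@c['R']; return c['K'][0,0]*x[0]/-x[2]+c['K'][0,2], c['K'][1,2]-c['K'][1,1]*x[1]/-x[2]
for X in([.5561,-.2345,.072],[.5535,-.2359,.0983],[.555,-.2332,.12],[.5552,-.2364,.1911]): print(X,np.round(proj(X),1))
cv2.imwrite('pics/z9.png',cv2.resize(im[145:225,205:305],(800,640)[:2],interpolation=cv2.INTER_CUBIC)[:600])
```

```text
base 2618 ((557.1573486328125, -234.14617919921875), (99.48748016357422, 76.15513610839844), 43.462890625)
0 [533.5 581.2] 1.26 47.7
15 [455.1 501.8] 1.96 46.7
30 [343.5 389.1] 1.97 45.6
45 [204.6 251.2] 0.49 46.5
60 [51.3 99.8] 0.59 48.4
75 [-105.9  -58.2] 0.56 47.7
90 [-258.4 -210.4] 0.11 48.0
105 [-394.4 -346.9] -0.19 47.5
120 [-505.9 -457.6] -0.64 48.3
135 [-583.5 -536.1] -0.74 47.4
150 [-623.7 -575.5] -0.75 48.3
165 [-622.8 -575.1] -1.09 47.7
[0.5561, -0.2345, 0.072] [251.3 185.4]
[0.5535, -0.2359, 0.0983] [251.  197.3]
[0.555, -0.2332, 0.12] [248.5 203.4]
[0.5552, -0.2364, 0.1911] [250.5 250.1]
```

View pics/z9.png

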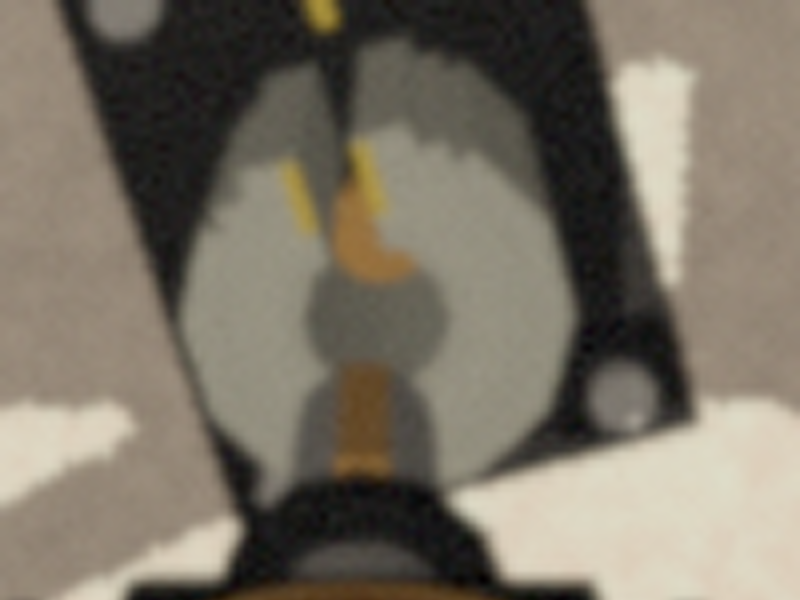

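Run:
```python
from h import *
f=np.load('pics/w8.npz'); im,d=f['im'],f['d'];c=dict(K=f['K'],t=f['t'],R=f['R']);P=cloud(c,d)
for v in range(166,206,2): print(v,' '.join('%4d'%(1000*P[v,u,2]) for u in range(238,266,2)))
```

```text
166   70   72   72   55   36   10   71   71   71   71   70   71   71   70
168   70   70   71   60   42   26   29   71   69   70   70   71   71   71
170   72   72   71   65   48   28   29   70   70   70   70   72   71   71
172   70   72   70   72   54   28   29   71   71   70   70   69   71   70
174   69   71   71   70   61   27   29   29   72   70   71   71   70   71
176   70   71   72   71   66   29   31   29   29   71   71   70   72   72
178   71   71   71   71   29   29   29   28   29   29   70   69  330   69
180   70   70   70   46   36   29   27   23   26   29   35   70   71   71
182   71   71   70   53   43   37   34   32   33   37   43   54   70   71
184   70   71   71   58   50   43   41   40   41   45   49   60   71   71
186   70   69   70   63   56   50   50   48   49   51   57   66   71   71
188   70   71   70   67   62   56   56   54   57   59   64   70   71   71
190   70   71   70   72   68  115  115  114   63   64   70   71   71   71
192   72   70  330   70  103  120  119  120  102   99   70   69   70   71
194   70   70   70  104  109  124  126  125  109  105   71   71   72   70
196   71   69   72  110  113  131  129  129  113  110  105   70   71   71
198   70   72  105  114  117  134  134  134  118  114  109   71   71   71
200   70   71  114  119  123  139  139  139  123  120  116   70   71   70
202   71   70  120  125  127  142  143  142  127  125  120   70   71   70
204   16   72  125  129  147  149  149  148  148  130  125   70   71   71
```

```bash
cat >> h.py <<'E'
def stemaxis(P,c,R,rows,zlo=.085):
    # circle-fit of stem points (r=8) in xy, excluding key (near points)
    out=[]
    xh=R[:2,0]/np.linalg.norm(R[:2,0]); yh=np.array([-xh[1],xh[0]])
    for v in rows:
        row=P[v,235:268]; g=(row[:,2]>zlo)&(row[:,2]<.2); q=row[g]
        if len(q)<8: continue
        a=q[:,:2]@xh; b=q[:,:2]@yh; bc=(np.sort(b)[:2].mean()+np.sort(b)[-2:].mean())/2
        m=(abs(b-bc)>3.6)&(abs(b-bc)<6.5); ac=np.median(a[m]-np.sqrt(64-(b[m]-bc)**2))
        out.append((v,*(ac*xh+bc*yh),np.median(q[m][:,2]),np.ptp(b)))
    return np.array(out)
E
python3 - <<'E'
from h import *
f=np.load('pics/w8.npz'); im,d=f['im'],f['d'];c=dict(K=f['K'],t=f['t'],R=f['R']);P=cloud(c,d)
R=bot.read_state()['tcp_rot']
print('bore',onz(c,252.2,184.5,.072))
print(stemaxis(P,c,R,range(195,204)).round(4))
E
```

```text
bore [ 0.55735418 -0.23487758  0.072     ]
[[1.95e+02      nan      nan      nan 1.34e-02]
 [1.96e+02      nan      nan      nan 1.33e-02]
 [1.97e+02      nan      nan      nan 1.43e-02]
 [1.98e+02      nan      nan      nan 1.51e-02]
 [1.99e+02      nan      nan      nan 1.49e-02]
 [2.00e+02      nan      nan      nan 1.47e-02]
 [2.01e+02      nan      nan      nan 1.44e-02]
 [2.02e+02      nan      nan      nan 1.43e-02]
 [2.03e+02      nan      nan      nan 1.55e-02]]
  return _methods._mean(a, axis=axis, dtype=dtype,
  ret = ret.dtype.type(ret / rcount)
```

```bash
sed -i 's/<6.5); ac/<6.5e-3); ac/; s/>3.6)&/>3.6e-3)\&/; s/np.sqrt(64-/np.sqrt(64e-6-/' h.py
python3 - <<'E'
from h import *
f=np.load('pics/w8.npz'); im,d=f['im'],f['d'];c=dict(K=f['K'],t=f['t'],R=f['R']);P=cloud(c,d)
R=bot.read_state()['tcp_rot']
print(stemaxis(P,c,R,range(195,205)).round(4))
E
```

```text
[[ 1.950e+02  5.530e-01 -2.358e-01  1.086e-01  1.340e-02]
 [ 1.960e+02  5.531e-01 -2.358e-01  1.115e-01  1.330e-02]
 [ 1.970e+02  5.527e-01 -2.355e-01  1.124e-01  1.430e-02]
 [ 1.980e+02  5.530e-01 -2.359e-01  1.149e-01  1.510e-02]
 [ 1.990e+02  5.530e-01 -2.360e-01  1.175e-01  1.490e-02]
 [ 2.000e+02  5.530e-01 -2.361e-01  1.197e-01  1.470e-02]
 [ 2.010e+02  5.531e-01 -2.361e-01  1.228e-01  1.440e-02]
 [ 2.020e+02  5.532e-01 -2.361e-01  1.254e-01  1.430e-02]
 [ 2.030e+02  5.530e-01 -2.356e-01  1.283e-01  1.550e-02]
 [ 2.040e+02  5.531e-01 -2.356e-01  1.296e-01  1.520e-02]]
```

The stem axis is at (0.5530, -0.2359) and vertical, and the bore is at (0.5572, -0.2346). I'll shift by (+4.2, +1.3) mm and then lower.

Emit:
{"method": "play_rows", "body": {
  "increments": [
    {"dp":[2.2,0.7,0],"turn":0},
    {"dp":[2,0.6,-7],"turn":0},
    {"dp":[0,0,-7],"turn":0},
    {"dp":[0,0,0],"turn":0},
    {"dp":[0,0,0],"turn":0}
  ]
}}

```text
time_s: 18.2
position: [0.5607, -0.2328, 0.177]
tcp_rot: [[0.892, 0.45, -0.046], [0.45, -0.893, -0.001], [-0.041, -0.02, -0.999]]
force: [0.3, 0.6, -2.5]
opening: 0.461
```

```bash
cat > look2.py <<'E'
import sys
from h import *
n=sys.argv[1]
S=bot.read_state();p=S['position'];R=S['tcp_rot'];g=np.load('grip.npz')
o=g['R'].T@(np.array([.5702,.1705,.0145])-g['p']); ax=R@(g['R'].T@[0,0,1.])
print(S['time_s'],p.round(4),'yaw',np.degrees(np.arctan2(R[1,0],R[0,0])).round(2),'predtip',(p+R@o).round(4),'axis',ax.round(4),'F',S['force'].round(1),'q',S['joint_positions'].round(1))
im,d,c=cap('wrist','w'+n); P=cloud(c,d)
a=stemaxis(P,c,R,range(188,206)); print(a[:,1:].round(4)); print('med',np.median(a,0).round(4))
cv2.imwrite('pics/z'+n+'.png',cv2.resize(im[145:225,205:305],(750,600),interpolation=cv2.INTER_CUBIC))
E
python3 look2.py 10
```

```text
18.2 [ 0.5607 -0.2328  0.177 ] yaw 26.77 predtip [ 0.5591 -0.2324  0.0841] axis [ 0.005  -0.0037  1.    ] F [ 0.3  0.6 -2.5] q [-32.4  34.2  86.5  -1.6  61.6  31.7]
[[ 0.5583 -0.2319  0.0857  0.0072]
 [ 0.5585 -0.2322  0.087   0.0099]
 [ 0.5584 -0.2318  0.0894  0.0108]
 [ 0.5581 -0.2319  0.09    0.0126]
 [ 0.5584 -0.2324  0.094   0.0134]
 [ 0.5588 -0.2322  0.097   0.0132]
 [ 0.5584 -0.2319  0.0983  0.0143]
 [ 0.5586 -0.2324  0.1019  0.0151]
 [ 0.5588 -0.2323  0.1042  0.0149]
 [ 0.5589 -0.2324  0.1065  0.0146]
 [ 0.5588 -0.2325  0.1079  0.0144]
 [ 0.559  -0.2324  0.1107  0.0143]
 [ 0.5583 -0.2322  0.1125  0.0154]
 [ 0.5584 -0.2322  0.1156  0.0153]
 [ 0.5646 -0.2293  0.1342  0.0151]]
med [ 1.980e+02  5.585e-01 -2.322e-01  1.019e-01  1.430e-02]
```

View pics/z10.png

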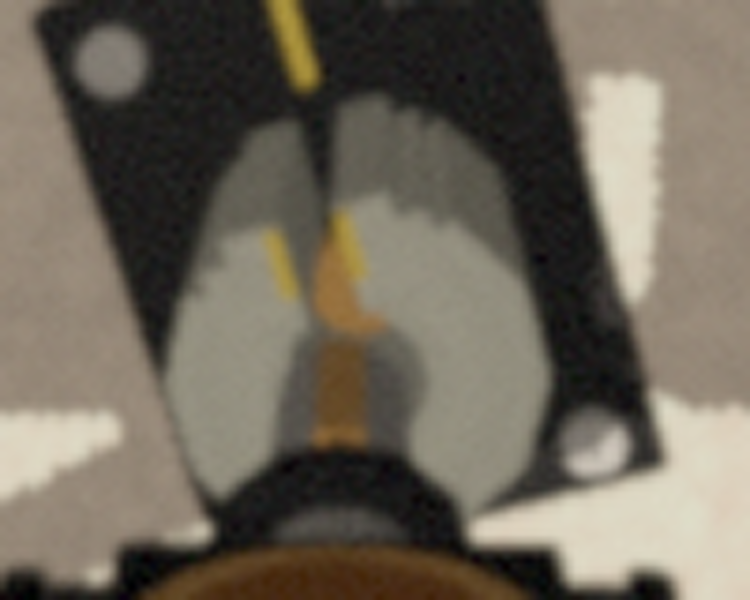

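Emit:
{"method": "play_rows", "body": {
  "increments": [
    {"dp":[-0.7,-1.2,0],"turn":0},
    {"dp":[-0.6,-1.2,0],"turn":0},
    {"dp":[0,0,-2],"turn":0},
    {"dp":[0,0,0],"turn":0},
    {"dp":[0,0,0],"turn":0}
  ]
}}

```text
time_s: 18.75
position: [0.5592, -0.236, 0.1752]
tcp_rot: [[0.893, 0.449, -0.045], [0.449, -0.893, -0.001], [-0.041, -0.019, -0.999]]
force: [0.2, -0.2, -1.3]
opening: 0.461
```

```bash
python3 look2.py 11
```

```text
18.75 [ 0.5592 -0.236   0.1752] yaw 26.71 predtip [ 0.5576 -0.2357  0.0824] axis [ 0.0045 -0.0033  1.    ] F [ 0.2 -0.2 -1.3] q [-32.7  34.3  86.6  -1.6  61.3  31.4]
[[    nan     nan     nan  0.0064]
 [ 0.5572 -0.2352  0.0862  0.009 ]
 [ 0.5568 -0.2357  0.0871  0.0098]
 [ 0.5569 -0.2357  0.0891  0.0116]
 [ 0.5571 -0.2356  0.0931  0.0134]
 [ 0.5571 -0.2356  0.0956  0.0132]
 [ 0.5568 -0.2352  0.0965  0.0143]
 [ 0.5567 -0.2353  0.0992  0.014 ]
 [ 0.5572 -0.2357  0.1019  0.0148]
 [ 0.5573 -0.2357  0.1051  0.0147]
 [ 0.5572 -0.2358  0.107   0.0144]
 [ 0.5573 -0.2358  0.109   0.0143]
 [ 0.5572 -0.2353  0.1114  0.0154]
 [ 0.557  -0.2354  0.1137  0.0153]
 [ 0.5632 -0.2325  0.1328  0.0151]]
med [1.98e+02      nan      nan      nan 1.43e-02]
  return _methods._mean(a, axis=axis, dtype=dtype,
  ret = ret.dtype.type(ret / rcount)
```

View pics/z11.png

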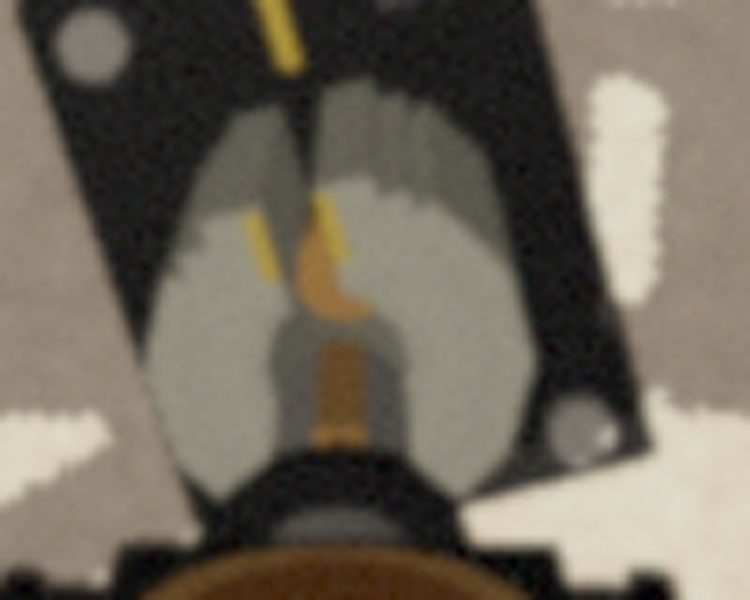

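The stem (276–408) lies over the bore (272–408) in the zoomed view, so it's aligned to within about 0.5 mm. Now I'll lower the pilot into the bore.

Emit:
{"method": "play_rows", "body": {
  "increments": [
    {"dp":[0,0.4,-4],"turn":0},
    {"dp":[0,0,-4],"turn":0},
    {"dp":[0,0,-4],"turn":0},
    {"dp":[0,0,-2],"turn":0},
    {"dp":[0,0,0],"turn":0}
  ]
}}

```text
time_s: 19.3
position: [0.559, -0.2354, 0.1597]
tcp_rot: [[0.892, 0.449, -0.046], [0.449, -0.893, -0.001], [-0.041, -0.02, -0.999]]
force: [-0.6, 0.1, -1.8]
opening: 0.461
```

Emit:
{"method": "play_rows", "body": {
  "increments": [
    {"dp":[0,0,-4],"turn":0},
    {"dp":[0,0,-4],"turn":0},
    {"dp":[0,0,0],"turn":0},
    {"dp":[0,0,0],"turn":0},
    {"dp":[0,0,0],"turn":0}
  ]
}}

```text
time_s: 19.8
position: [0.559, -0.2354, 0.1507]
tcp_rot: [[0.892, 0.449, -0.046], [0.449, -0.893, -0.0], [-0.041, -0.02, -0.999]]
force: [0.7, 0.0, -1.4]
opening: 0.464
```

```bash
python3 look2.py 12 2>&1 | head -1
python3 - <<'E'
from h import *
f=np.load('pics/w12.npz'); im,d=f['im'],f['d'];c=dict(K=f['K'],t=f['t'],R=f['R']);P=cloud(c,d)
b=(P[...,2]>.007)&(P[...,2]<.0165)&(abs(P[...,0]-.558)<.09)&(abs(P[...,1]+.235)<.09)
b=cv2.morphologyEx(b.astype(np.uint8),cv2.MORPH_OPEN,np.ones((3,3)));q=P[b>0]; print('base',len(q),cv2.minAreaRect((q[:,:2]*1000).astype(np.float32)))
E
```

```text
base 3176 ((557.0977783203125, -234.31936645507812), (100.02179718017578, 76.04878234863281), 43.52531814575195)
```

View pics/z12.png

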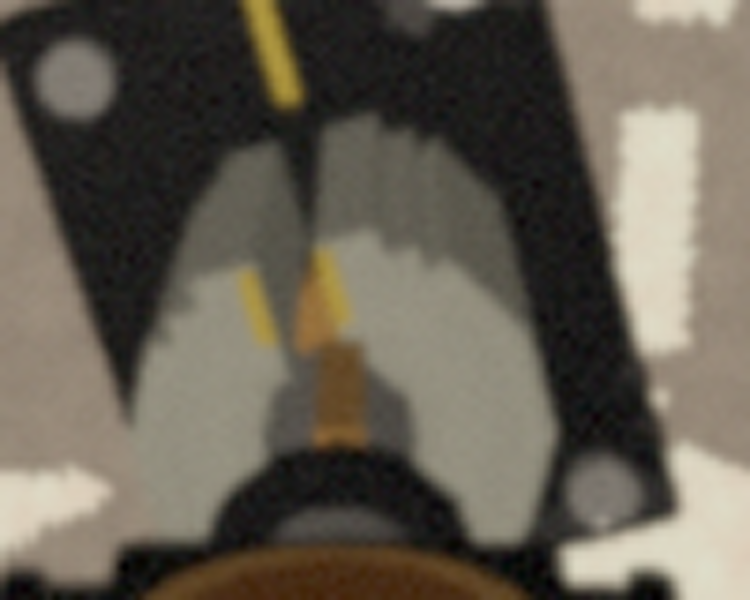

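The pilot is 14 mm down the bore with no contact. The key is at 26.7° and the slot at 43.5°, so I'll turn by +0.293 rad.

Emit:
{"method": "play_rows", "body": {
  "increments": [
    {"dp":[0,0.2,0],"turn":0.1},
    {"dp":[0,0.2,0],"turn":0.1},
    {"dp":[0,0.1,0],"turn":0.093},
    {"dp":[0,0,0],"turn":0},
    {"dp":[0,0,0],"turn":0}
  ]
}}

```text
time_s: 20.35
position: [0.5596, -0.2353, 0.1517]
tcp_rot: [[0.719, 0.694, -0.042], [0.694, -0.72, -0.015], [-0.041, -0.018, -0.999]]
force: [-0.8, -0.1, -2.7]
opening: 0.459
```

```bash
python3 look2.py 13 2>&1 | grep yaw
```

```text
20.35 [ 0.5596 -0.2353  0.1517] yaw 44.01 predtip [ 0.5581 -0.2354  0.0589] axis [ 0.0042 -0.0011  1.    ] F [-0.8 -0.1 -2.7] q [-32.4  35.9  88.   -2.4  57.8  14.9]
```

View pics/z13.png

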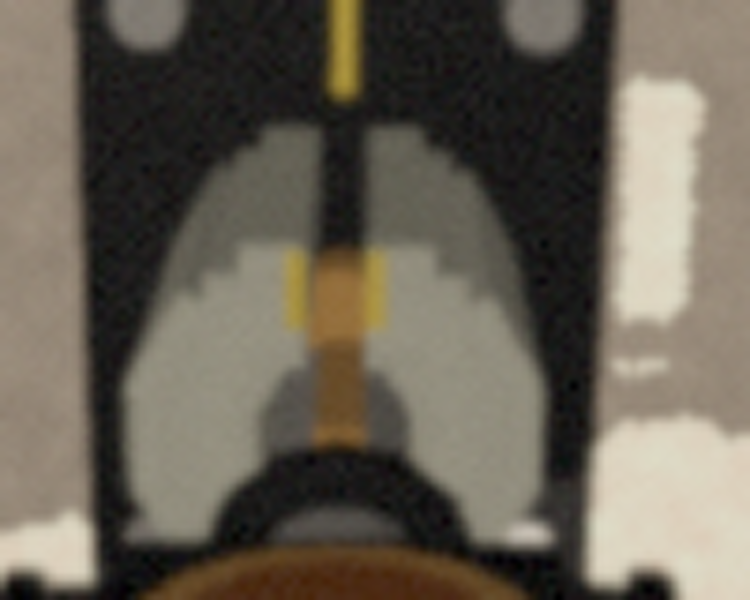

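The key (314–366) is in line with the slot (310–366) and the base line sits at 343. I'll push down.

Emit:
{"method": "play_rows", "body": {
  "increments": [
    {"dp":[-0.3,0.3,-3],"turn":0},
    {"dp":[0,0,-4],"turn":0},
    {"dp":[0,0,-4],"turn":0},
    {"dp":[0,0,-4],"turn":0},
    {"dp":[0,0,0],"turn":0}
  ]
}}

```text
time_s: 20.9
position: [0.559, -0.2349, 0.1352]
tcp_rot: [[0.721, 0.692, -0.042], [0.692, -0.722, -0.014], [-0.041, -0.019, -0.999]]
force: [-1.2, -0.2, -1.9]
opening: 0.457
```

Emit:
{"method": "play_rows", "body": {
  "increments": [
    {"dp":[0,0,-4],"turn":0},
    {"dp":[0,0,-4],"turn":0},
    {"dp":[0,0,-4],"turn":0},
    {"dp":[0,0,-2],"turn":0},
    {"dp":[0,0,0],"turn":0}
  ]
}}

```text
time_s: 21.4
position: [0.5595, -0.2352, 0.121]
tcp_rot: [[0.721, 0.692, -0.042], [0.692, -0.722, -0.015], [-0.04, -0.018, -0.999]]
force: [-2.2, 0.4, 2.3]
opening: 0.452
```

Emit:
{"method": "play_rows", "body": {
  "increments": [
    {"dp":[-0.2,0,-2],"turn":0},
    {"dp":[0,0,-2],"turn":0},
    {"dp":[0,0,-2],"turn":0},
    {"dp":[0,0,-2],"turn":0},
    {"dp":[0,0,-2],"turn":0}
  ]
}}

```text
time_s: 21.9
position: [0.5595, -0.2352, 0.1153]
tcp_rot: [[0.721, 0.692, -0.04], [0.692, -0.722, -0.016], [-0.04, -0.016, -0.999]]
force: [-4.1, 2.9, 15.0]
opening: 0.459
```

Emit:
{"method": "play_rows", "body": {
  "increments": [
    {"dp":[0.2,-0.1,-2],"turn":0},
    {"dp":[0,0,-2],"turn":0},
    {"dp":[0,0,-2.5],"turn":0},
    {"dp":[0,0,-2.5],"turn":0},
    {"dp":[0,0,-2.5],"turn":0}
  ]
}}

```text
time_s: 22.4
position: [0.5595, -0.2351, 0.1152]
tcp_rot: [[0.72, 0.693, -0.039], [0.693, -0.721, -0.019], [-0.042, -0.013, -0.999]]
force: [-3.5, 2.1, 15.8]
opening: 0.456
```

```bash
python3 look2.py 14 2>&1 | grep yaw
python3 - <<'E'
from h import *
im,d,c=cap('scene','s14'); 
S=bot.read_state(); print(S['time_s'],S['position'],S['force'])
P=cloud(c,d)
w=cv2.imread('pics/w14.png')
cv2.imwrite('pics/y14.png',np.hstack([cv2.resize(w[140:240,205:305],(400,400),interpolation=cv2.INTER_CUBIC),cv2.resize(im[170:250,115:195],(400,400),interpolation=cv2.INTER_CUBIC)]))
E
```

```text
22.4 [ 0.5595 -0.2351  0.1152] yaw 43.89 predtip [ 0.5582 -0.2357  0.0224] axis [0.0015 0.0031 1.    ] F [-3.5  2.1 15.8] q [-32.3  38.7  89.5  -2.7  53.2  15.4]
22.5 [ 0.55951459 -0.23514734  0.11525784] [-3.23990465  1.70551373 14.04878562]
```

View pics/y14.png

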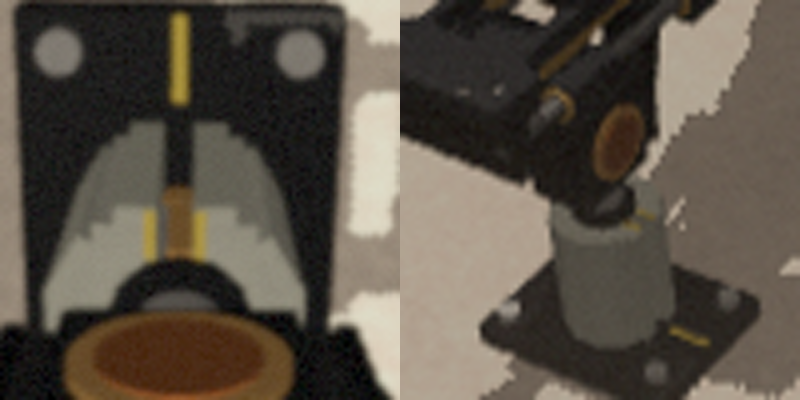

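Run:
```python
from h import *
f=np.load('pics/w14.npz'); d=f['d'];c=dict(K=f['K'],t=f['t'],R=f['R']);P=cloud(c,d)
for v in range(194,226,2): print(v,' '.join('%4.0f'%(1000*P[v,u,2]) for u in range(226,274,3)))
f=np.load('pics/s14.npz'); d=f['d'];c=dict(K=f['K'],t=f['t'],R=f['R']);P=cloud(c,d)
for v in range(202,222): print(v,' '.join('%4.0f'%(1000*P[v,u,2]) for u in range(144,170)))
```

```text
194   61   67   67   73   71   71   59   49   50   32   72   71   71   65   66   60
196   65   71   71   71   71   72   59   55   55   37   72   71   71   71   72   64
198   69   71   71   73   71   72   59   58   59   44   72   71   71   72   71   69
200   70   71   71   71   71   72   60   63   62   62   71   72   71   71   71   71
202   71   71   71   71   72   73   59   68   68   66   72   71   72   72   70   71
204   71   71   72   71   71   73   60   73   74   72   73   70   70   71   71   71
206   71   71   71   71   71   75   76   76   76   76   75   73   71   71   71   71
208   71   71   72   71   73   77   76   78   78   77   78   77   71   71   71   72
210   71   71   71   73   77   77   78   77   76   78   76   77   76   71   71   70
212   72   71   71   76   77   78   78   77   76   75   77   77   77   74   71   71
214   72   72   70   76   77   77   79   81   80   80   78   78   77   77   71   70
216   71   71   73   77   78   79   82   82   83   84   82   77   78   77   71   71
218   93   94   94   94   94   99   98   97   98   98   98   98   93   93   94   94
220   97
[... 2223 characters left out ...]
   66   63   64   62    1    1
217   -0   65   71   71   72   71   73   73   71   74   73   72   73   75   72   72   69   73   71   70   61   64   62   58   51    0
218    2   62   66   70   73   70   73   71   72   74   74   73   72   71   71   71   70   69   68   66   58   58   57   56   53   -0
219    2   57   59   65   65   69   69   71   73   72   70   71   71   72   71   69   68   66   66   64   53   55   57   57   52    1
220   -2    2   57   64   61   65   66   67   68   68   71   65   69   68   64   65   62   64   66   63   53   55   56   52   46   -1
221    2    3   55   61   62   61   65   65   67   65   67   66   65   68   65   65   63   63   63   60   57   51   51   49   48    1
```

The flange top reads about 77.5 mm and the hub face about 71.5 mm, a 6 mm step equal to the flange thickness, so it's seated all round. I'll press a little firmer for the hold.

Emit:
{"method": "play_rows", "body": {
  "increments": [
    {"dp":[0,0,-2.5],"turn":0},
    {"dp":[0,0,-3],"turn":0},
    {"dp":[0,0,-3],"turn":0},
    {"dp":[0,0,-3.5],"turn":0},
    {"dp":[0,0,-3.5],"turn":0}
  ]
}}

```text
time_s: 23.0
position: [0.5595, -0.2351, 0.1151]
tcp_rot: [[0.72, 0.693, -0.037], [0.693, -0.721, -0.023], [-0.042, -0.009, -0.999]]
force: [-4.3, 3.0, 20.6]
opening: 0.459
```

Run:
```python
from h import *
cap('scene','s15'); im,d,c=cap('wrist','w15');P=cloud(c,d)
S=bot.read_state(); print(S['time_s'],S['position'],S['force'],S['opening'],S['tcp_rot'][:,2])
print('flange',np.median(P[208:213,244:256,2]),'hub',np.median(P[206:214,226:232,2]),np.median(P[206:214,268:274,2]))
```

```text
23.1 [ 0.55944544 -0.23506593  0.11514366] [-4.04529927  2.41070568 20.14496436] 0.45585655711776724 [-0.03682883 -0.02258404 -0.99906636]
flange 0.07706766694783956 hub 0.07113610903770637 0.07115160614544362
```

View pics/s15.png

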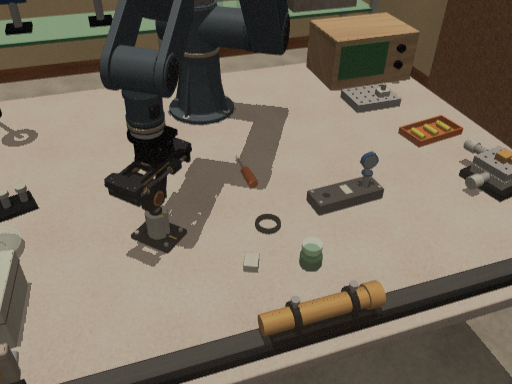

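The picture shows the post in the hub at (157,210), still gripped. The mirror post (370,165), jar, ring, block and driver are where they started. The push holds steady at about 20 N, so I'm handing in.

```bash
python3 -c "
from rig import bot
print(bot.hand_in()); s=bot.read_state(); print(s['time_s'],s['position'],s['force'])"
```

```text
the job is handed in; nothing more can be done
None
the job is handed in; nothing more can be done
```

The lens post is in the holder with its key in the slot and its flange home on the top face. I handed in at about 23 s, still gripping the lens block and pressing down with about 20 N.

**What I did:** I gripped the post and carried it to the hub, but turning the key to the slot from that grip would have run joint 6 past its limit. I put the post back in its rack socket, regripped it with the jaws turned half round, and carried it to the hub again. I lowered the pilot 14 mm into the bore with the key about 17° off the slot. Then I turned it into line and pushed down against the spring.

**Last checks:**
- **Height:** the flange top stood 5.9 mm above the hub face by depth, against a 6 mm flange. From the arm's pose, the post's origin was at 22.4 mm, against 22 mm when home.
- **Seating:** pressing harder, from 15 N to 20 N, moved the post no further.
- **Key:** it was within about 0.5° of the slot.
- **Other things:** the mirror post, jar, ring, clamp block and driver looked unmoved in the final scene picture; I didn't measure them.

**Checks that disagreed or weren't clean:**
- One wrist-camera estimate of the hub centre, made while the post partly hid the hub, was about 4–5 mm out. I used the bore and base estimates instead, which agreed within 1 mm.
- The gripper ended tilted about 2.5°, and there was a side force of about 4–5 N. The post itself came out upright to about 0.2° (before the last firm press).

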